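# Calibrate a shade-measuring handpiece, then hold it on a ceramic test disc

### The job

Take a shade reading of the round ceramic disc: lift the measuring handpiece out of its charging cup, set its sprung nose upright on the white calibration tile beside the cup and keep it there for one to two seconds. Then set the nose on the middle of the round disc, inside its steel ring and square to the tilted face, and finish with the robot still holding it there; keep off the table with the square plate and leave the other things where they are. Press lightly both times: the nose should spring in about half of its travel and never be driven hard against its stop.

Things in the scene. Friction and masses are not known exactly. Their poses are not given: they have to be found in the camera images.
- handpiece: white round measuring handpiece, loose, ~130 g: rod 25 mm thick, 140 mm from its flat lower shoulder to its top. Origin mid-shoulder, z along the rod to the top; spin is free. Below it a black collar (13 mm thick, 5 mm long), then the steel nose, tip 16 mm below the origin. Stands upright, nose down, in the charging cup with 1.5 mm play. Grip its upper part, lift straight up 50 mm or more
- nose (a joint): how far the sprung steel nose is pushed into the handpiece, m: 0 = out, 0.006 = at its stop. It starts to move at about 1.2 N and needs 0.4 N more per mm (2.4 N at half travel, 3.6 N at the stop). Past the stop the contact is hard; above 10 N counts as driven hard
- nose_tip (a point): middle of the flat end of the nose (9 mm in diameter), which moves with the nose; z along the rod to its top
- station: white base station, fixed, 70 (x) x 104 (y) x 22 mm high, origin under its centre, z up, front to -x. Grey charging cup on top at y = +27 mm: outside 37 mm, bore 28 mm, rim 52 mm above the worktop; the handpiece's shoulder stands on its floor, 22 mm above the worktop, the nose in a hole there
- cal_tile: round white ceramic calibration tile in the station's top at y = -27 mm (54 mm from the cup's axis), fixed, face up, 22 mm across inside a grey ring that stands 2 mm above it (outer diameter 31 mm); z up
- tile_mark (a point): middle of the calibration tile's upper face, 25 mm above the worktop; z up
- disc_table: fixed specimen table with the ROUND disc: round dark base 46 mm across, ball post with clamp knob, round aluminium plate 39 mm across tilted 20 degrees about the table's y axis so that it looks up and toward -x; 50 mm high. Origin under the base's centre, z up. On the plate a flat steel ring (33 mm outside, 17 mm inside) holds the disc
- disc: the round ivory ceramic disc, 22 mm in diameter, of which 17 mm show inside the steel ring; the ring stands 2 mm above its face. z is square to its face, outward, 20 degrees from vertical
- disc_mark (a point): middle of the disc's face, where the nose belongs, in line with the ring; z square to the face, outward. It lies 40.6 mm above the worktop and 5.3 mm from the table's axis toward its front
- plate_table: the other specimen table, alike but with a square ceramic plate in a square steel frame (29 mm outside); not to be touched by the handpiece. Origin and axes as for disc_table. The two tables may stand either way round
- plaster_model: plaster jaw model on the drawing pad, 59 x 65 x 29 mm, loose; leave it
- violet_jar: powder jar, 36 mm in diameter, 41 mm high, between oven and shade reader, loose; leave it
- yellow_jar: smaller powder jar, 32 mm in diameter, 37 mm high, beside the other, loose; leave it
- wax_carver: thin wax carver, 174 mm long, 8 mm thick, lying at the front edge of the worktop, loose; leave it
- tweezers: steel tweezers, 133 mm long, 9 mm high, lying flat left of the station, loose; leave them
- curing_oven: the curing oven, a fixed box 270 mm deep (x), 215 mm wide (y) and 310 mm high, origin under its middle: it stands left of the work, between the arm's start and the station, so swing the arm over or in front of it
- shade_reader: the dark grey shade reader, a fixed instrument 220 mm high just behind the station, its head reaching right to behind the nearer specimen table; origin under its middle
- bur_block: wooden block with burs, 42 x 85 x 55 mm, on the back of the drawing pad, loose; leave it
Mind the look-alikes: they are no part of the job. Of the things like the handpiece, leave any that is purple; of the rest the larger one is meant.

How it is judged:
On the way:
1. the nose is held upright on the calibration tile, lightly pressed, for 0.8 s (distance between nose_tip and tile_mark below 0.007 m and angle between handpiece's own z axis and vertical below 0.14 rad and value of joint nose between 0.0008 and 0.0055 m and contact force between handpiece and cal_tile above 0.5 N and contact force between the fingers and handpiece above 1 N), for 0.8 s.
At the end, for the whole second after the job is handed in: The robot still holds the handpiece with its nose on the round disc: tip within 5 mm of the disc's middle, rod within 8 degrees of square to the face, nose pushed in by 0.8 to 5.5 mm, less than 8 N on the table, the handpiece in the fingers and clear of the station (distance between nose_tip and disc_mark below 0.005 m and angle between the z axis of handpiece and the z axis of disc_mark, either way round below 0.14 rad and value of joint nose between 0.0008 and 0.0055 m and contact force between handpiece and disc above 0.5 N and contact force between handpiece and disc_table below 8 N and contact force between the fingers and handpiece above 1 N and contact force between handpiece and station below 0.2 N); the arm keeps its last pose, push and grip.
It fails at once if the handpiece is driven hard (over 10 N) on the calibration tile (contact force between handpiece and cal_tile above 10 N).
It fails at once if the handpiece is driven hard (over 10 N) on the round disc or its table (contact force between handpiece and disc_table above 10 N).
It fails at once if the handpiece touches the table with the square plate (contact force between handpiece and plate_table above 0.5 N).
It fails at once if a bystander is moved by more than 20 mm (distance of any of plaster_model, violet_jar, yellow_jar, wax_carver, tweezers, bur_block from where it was at the start of the episode above 0.02 m).
It also fails if it takes over 54 s, if anything falls off the work surface, if the arm or the gripper's body presses on something with over 40 N, if the wrist force passes 120 N, or if a joint passes its speed limit or range.

### The arm

A 7-joint arm with a two-finger parallel gripper is mounted at the origin on a cart in front of the work surface, level with it; the furniture and walls round the work are solid. World frame = base frame: x ahead of the robot, y to its left, z up, the work surface at z = 0. Lengths are in m, angles in rad, forces in N, time in s.
With the tool pointing down it reaches from about 0.4 to 0.85 m from the base axis. Payload 4.5 kg.
Tool frame: the origin (TCP) lies midway between the tips of the shut fingers; the grasp point (between the pads) lies 19 mm behind it; z points along the fingers, y is the direction in which the jaws open and shut (so a half turn about z gives the same grasp; the last joint's range is limited). The gripper opens to 88 mm and grips with 3 to 60 N. Pads are 18 mm wide; open, the fingers measure 123 mm over their backs; the gripper's body (75 mm by 187 mm) begins 45 mm behind the grasp point.
Start: joints at [-1.167, 0.689, -0.195, 1.565, 0.157, 0.902, -0.215], TCP at [0.226, 0.583, 0.239] pointing down, gripper open.
Joint ranges: [-3.01, 3.01], [-0.46, 2.08], [-1.47, 1.51], [0.13, 2.56], [-1, 4.14], [0.04, 2.09], [-2.66, 2.66]. Speed limits (rad/s): [2.57, 2.57, 3.14, 3.14, 3.14, 3.14, 3.14].

### API

Orientations are given as a unit quaternion [x, y, z, w].
In Python, from plant import r gives the robot as it stands. The module is installed in compiled form; this text tells all that it offers.
- The arm moves only by the shell command python3 -m jog 'ROWS' [FORCE]. ROWS is JSON, a list of rows, each an object with "translation": the shift along the tool's x, y, z in units of 40 mm (1.0 is 40 mm), a list of three; "twist": the turn about the tool's z in units of 6 degrees (1.0 is 6 degrees); "claw": the opening in per cent of the stroke, from 0 (shut) to 100 (fully open). A call has 1 to 20 rows; each row shifts and turns the commanded pose from where the row before left it, along the tool's axes as they then stand; what a row does not reach is not made up. A row lasts 1/12 s, in which the tool goes at most 41.7 mm and 7.16 degrees, less where a joint would pass 70% of its speed; a pose out of reach is approached as far as the arm can. A call is refused whole if a number of a shift passes 1 or a number of a turn 1, either way. A call with a gripper value outside its range is refused whole. The fingers move at their own pace and stop on an object; FORCE is the grip in N (left out, the last holds). Time passes only in rows, so rows that do not move let the fingers close. It gives the time, the measured TCP pose, the force and the opening at its end, in the units of the state.
- r.get_state(): the state, without advancing time (a new reading comes with each control period).
- r.snapshot(name): name is "side" or "top"; returns a dict with "img" (400x640x3 uint8, red, green, blue), "fx", "fy", "cx", "cy" (pixels), "origin" and "rotation" of the camera in the world. Camera axes: x right, y up, looking along -z (the intrinsics and any distortion apply to the point x, -y, -z); pixel columns grow to the right and rows downward; lengths in m; the calibration is good to about 2 mm. A picture is of the moment at which its call begins. There is no depth.
- r.finish_job(): hands the job in, once; it reports no verdict.
Trained networks look in the newest picture that a camera, given by its name, has taken for a name from the list of things; names that differ only in an ending like _2 or _b are one class to them, and where a whole thing is asked for, a point or a joint stands for the part that bears it (a point fixed in the world has none). Each returns a list of dicts, best first, with "confidence" (0 to 1); they miss things now and then, are a little off and sometimes report something else, mostly with a low value. They report only what shows in the picture. A call takes as long as a camera call. They do not tell look-alikes from the thing itself.
- r.spot_in(label, camera): "rect" ([left, top, right, bottom] in pixels, round what is visible of it).
- r.spot_point(label, camera): "location" ([row, column] in pixels: a listed point, or the origin of a listed thing).
The state is a dict: "clock": time; "q": joint angles; "qd": joint speeds; "joint_torque": joint torques, N m; "tool_pos": TCP position; "eef_rot": TCP orientation; "contact_force": force on the tool from outside, world axes, zero at the start; "moment": the same for the moment, N m; "opening": opening from 0.0 (shut) to 1.0 (fully open).
Only numpy, scipy, OpenCV 4.12 (cv2) and the standard library are available. Lean on these libraries where they do the work, as an engineer would, in place of code of your own. Each camera call takes 0.05 s, during which the arm holds its last target. There are 200 camera calls.

## Working session

There is one attempt and no reset: what is moved stays moved. The work goes in short steps, Python scripts to look and compute and a shell command to move; the robot and the scene stay as the last step left them, time stands still between calls to the robot, and variables do not carry over. Pictures are saved under pics/ and viewed, about 8 in all and at most 12, crops included, and the job is handed in when it is done.

```bash
mkdir -p pics; cat > h.py <<'E'
import numpy as np, cv2
from plant import r
from scipy.spatial.transform import Rotation as R
def snap(c,f=None,crop=None,s=1):
    d=r.snapshot(c)
    if f:
        im=d["img"]
        if crop: im=im[crop[1]:crop[3],crop[0]:crop[2]]
        im=cv2.resize(im,None,fx=s,fy=s,interpolation=cv2.INTER_CUBIC)
        cv2.imwrite("pics/"+f,im[:,:,::-1])
    return d
def ray(d,row,col):
    v=np.array([(col-d["cx"])/d["fx"],-(row-d["cy"])/d["fy"],-1.])
    return np.array(d["origin"]),np.array(d["rotation"]).reshape(3,3)@v
def atz(d,row,col,z):
    o,v=ray(d,row,col); return o+v*(z-o[2])/v[2]
def proj(d,p):
    v=np.array(d["rotation"]).reshape(3,3).T@(np.array(p)-np.array(d["origin"]))
    return [d["cy"]+d["fy"]*(-v[1])/-v[2], d["cx"]+d["fx"]*v[0]/-v[2]]
E
python3 - <<'E'
from h import *
for c in("side","top"):
    d=snap(c,c+"0.png")
    print(c,{k:np.round(v,3).tolist() for k,v in d.items() if k!="img"})
    for l in("handpiece","station","cal_tile","disc_table","disc","plate_table"):
        print(l,[(np.round(x["rect"]).tolist(),round(x["confidence"],2)) for x in r.spot_in(l,c)][:4])
    for l in("handpiece","nose_tip","station","tile_mark","disc_mark","disc_table","plate_table"):
        print(l,[(np.round(x["location"],1).tolist(),round(x["confidence"],2)) for x in r.spot_point(l,c)][:4])
s=r.get_state();print(s)
E
```

```text
side {'fx': 387.2, 'fy': 387.2, 'cx': 323.841, 'cy': 200.714, 'origin': [0.546, -0.987, 0.702], 'rotation': [0.438, 0.001, -0.01, 0.899]}
handpiece [([262.0, 171.0, 274.0, 212.0], 0.71), ([400.0, 255.0, 418.0, 310.0], 0.66), ([376.0, 295.0, 393.0, 340.0], 0.57)]
station [([261.0, 212.0, 302.0, 242.0], 0.61), ([260.0, 172.0, 271.0, 213.0], 0.34)]
cal_tile []
disc_table [([307.0, 264.0, 328.0, 287.0], 0.68)]
disc [([388.0, 232.0, 419.0, 266.0], 0.7)]
plate_table [([287.0, 236.0, 305.0, 261.0], 0.64)]
handpiece [([302.0, 404.3], 0.82), ([215.1, 271.1], 0.61), ([330.6, 380.7], 0.57)]
nose_tip []
station []
tile_mark [([224.3, 287.9], 0.54)]
disc_mark [([281.0, 317.1], 0.72), ([264.3, 314.6], 0.47)]
disc_table [([281.7, 318.2], 0.61)]
plate_table [([254.6, 295.4], 0.71)]
top {'fx': 483.834, 'fy': 483.834, 'cx': 325.871, 'cy': 200.633, 'origin': [0.418, -0.152, 1.401], 'rotation': [-0.035, 0.033, 0.71, -0.703]}
handpiece [([429.0, 125.0, 451.0, 146.0], 0.6), ([462.0, 150.0, 475.0, 163.0], 0.46)]
station [([334.0, 221.0, 365.0, 264.0], 0.68), ([251.0, 208.0, 265.0, 222.0], 0.66), ([323.0, 2
[... 405 characters left out ...]
381.0], 0.52)]
{'clock': 1.4, 'q': array([-1.16718959,  0.68913031, -0.19457423,  1.56529299,  0.15730254,
        0.90248694, -0.21511818]), 'qd': array([ 0.00011312, -0.00047111, -0.00010942, -0.00078691, -0.00025548,
       -0.00035497, -0.000527  ]), 'joint_torque': array([-1.11425247e-04, -5.27488124e+01, -1.26716807e+00, -1.53739393e+01,
       -5.19611954e-02, -6.88746168e-04,  1.77852110e-05]), 'tool_pos': array([0.225896  , 0.58277859, 0.238725  ]), 'eef_rot': array([1.83858916e-01, 9.82952643e-01, 3.16965077e-05, 6.99818292e-06]), 'contact_force': array([-0.54925156, -0.26116404,  0.49511917]), 'moment': array([ 0.01842685, -0.03402186,  0.02204836]), 'opening': 0.9981278109411157}
```

```bash
sed -i 's/np.array(d\["rotation"\]).reshape(3,3)/R.from_quat(d["rotation"]).as_matrix()/' h.py; python3 -c "
import cv2
a=cv2.imread('pics/side0.png')[120:360,220:480];b=cv2.imread('pics/top0.png')[100:300,230:490]
cv2.imwrite('pics/side0c.png',cv2.resize(a,None,fx=3,fy=2.5,interpolation=2)); cv2.imwrite('pics/top0c.png',cv2.resize(b,None,fx=3,fy=3,interpolation=2))"
```

```text
(no output)
```

View pics/side0.png

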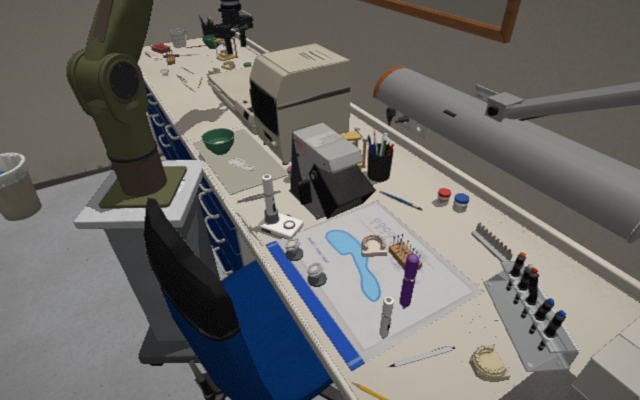

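View pics/top0c.png

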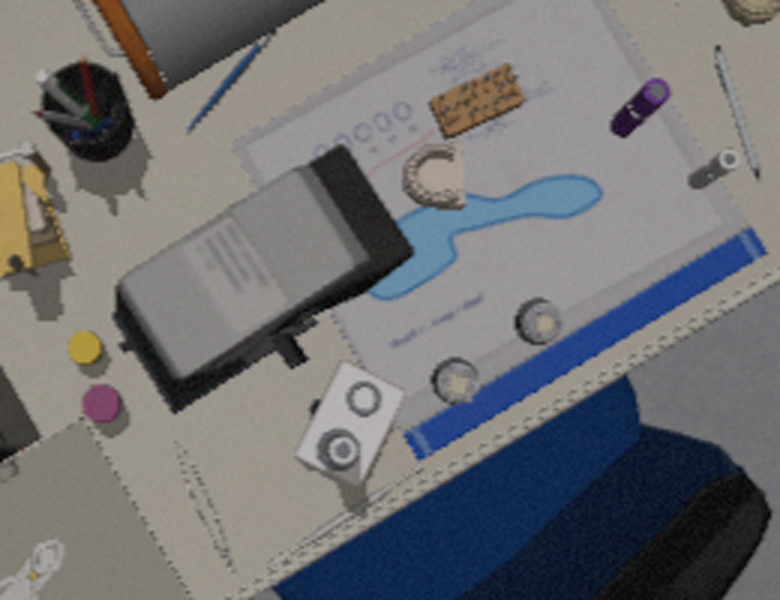

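View pics/side0c.png

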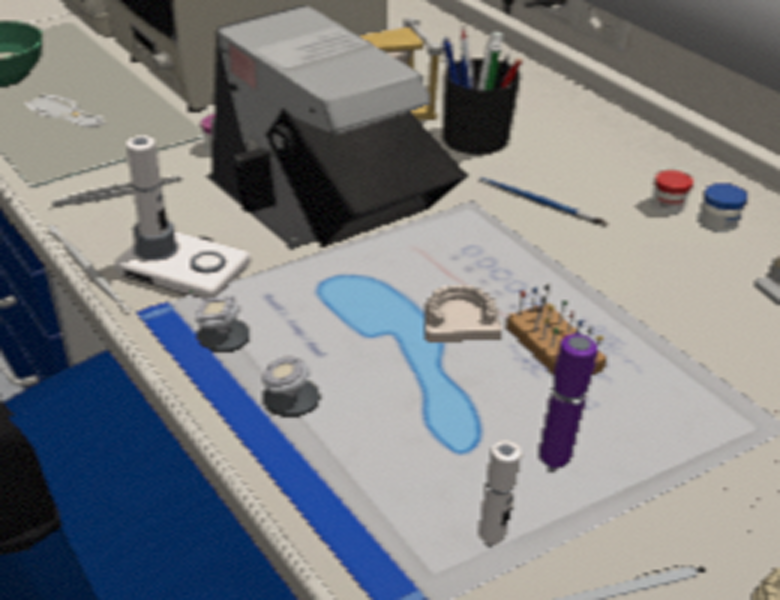

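```bash
python3 - <<'E'
import cv2,numpy as np
a=cv2.imread('pics/side0.png')[232:292,278:338];b=cv2.imread('pics/top0.png')[192:242,367:427]
f=lambda i:cv2.resize(i,(400,400),interpolation=cv2.INTER_CUBIC)
c=cv2.imread('pics/side0.png')[165:245,245:305];
cv2.imwrite('pics/tab.png',np.hstack([f(a),cv2.resize(b,(400,400),interpolation=2)]))
from h import *
import json
d=snap("top");e=snap("side")
for n,rc,z in(("cupHP top",(250,344),.162),("station c",(240.6,348.5),.022),("tile",(232.5,351),.025),("t1 plate",(227,382),.043),("t2 plate",(207,409),.043)):
    print(n,atz(d,*rc,z).round(4))
for n,rc,z in(("HP top",(174,267.5),.162),("tile",(224.3,288.5),.025),("t1",(243,293),.043),("t2",(268,315),.043)):
    print(n,atz(e,*rc,z).round(4))
E
```

```text
cupHP top [ 0.4105 -0.1936  0.162 ]
station c [ 0.4361 -0.2114  0.022 ]
tile [ 0.4589 -0.2187  0.025 ]
t1 plate [ 0.4729 -0.305   0.043 ]
t2 plate [ 0.5283 -0.3822  0.043 ]
HP top [ 0.4131 -0.1843  0.162 ]
tile [ 0.458  -0.2194  0.025 ]
t1 [ 0.4751 -0.3087  0.043 ]
t2 [ 0.5285 -0.3907  0.043 ]
```

View pics/tab.png

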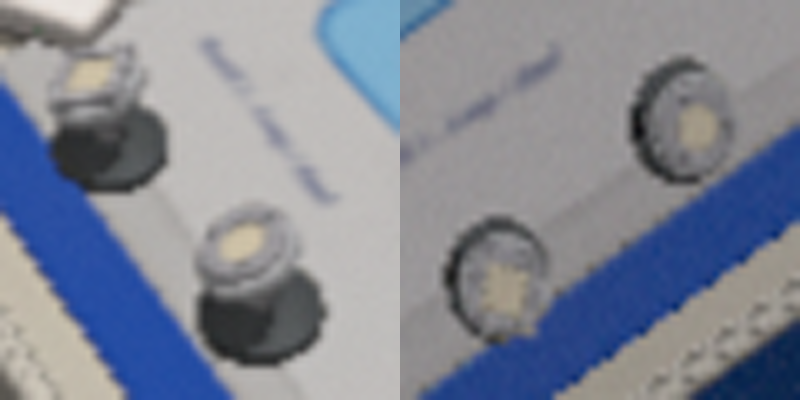

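```bash
python3 - <<'E'
from h import *
for c in("top","side"):
    d=snap(c)
    for l in("curing_oven","shade_reader"):
        print(c,l,[(np.round(x["rect"]).tolist(),round(x["confidence"],2)) for x in r.spot_in(l,c)][:2],[(np.round(x["location"],1).tolist(),round(x["confidence"],2),atz(d,*x["location"],0).round(3)) for x in r.spot_point(l,c)][:2])
    hsv=cv2.cvtColor(d["img"],cv2.COLOR_RGB2HSV)
    # disc ivory blob
    b={"top":(402,199,420,217),"side":(306,258,324,278)}[c]
    im=d["img"].astype(float); w=np.clip((im[...,0]-im[...,2])-25,0,None)
    sub=w[b[1]:b[3],b[0]:b[2]]
    yy,xx=np.mgrid[b[1]:b[3],b[0]:b[2]]
    rc=(yy*sub).sum()/sub.sum(),(xx*sub).sum()/sub.sum()
    print("disc",rc,atz(d,*rc,.0406),sub.max(),(sub>8).sum())
for p in [(304,128),(304,215),(250,128),(250,195)]: pass
d=snap("side");e=snap("top")
for n,rc in(("reader front corner bottom",(217,332)),("reader left-bottom",(190,292))): print(n,atz(d,*rc,0).round(3))
E
```

```text
top curing_oven [] []
top shade_reader [] [([227.5, 384.4], 0.7, array([ 0.473, -0.317,  0.   ])), ([232.5, 349.4], 0.46, array([ 0.46 , -0.215,  0.   ]))]
disc (np.float64(207.71428571428572), np.float64(410.7857142857143)) [ 0.52643899 -0.38756522  0.0406    ] 3.0 0
side curing_oven [] []
side shade_reader [] []
disc (np.float64(267.8423645320197), np.float64(313.97536945812806)) [ 0.52613778 -0.38801552  0.0406    ] 13.0 17
reader front corner bottom [ 0.575 -0.164  0.   ]
reader left-bottom [ 0.457 -0.033  0.   ]
```

View pics/top0.png

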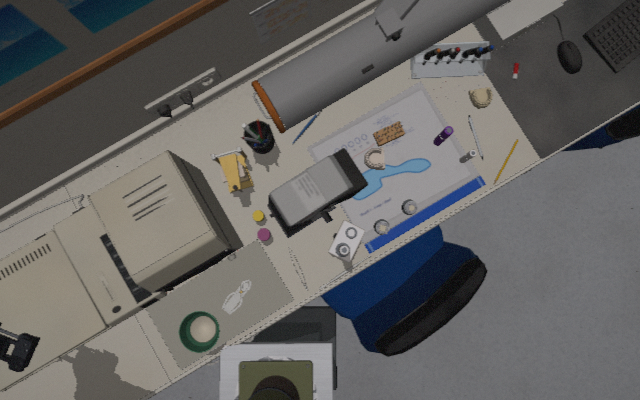

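```bash
python3 - <<'E'
from h import *
d=snap("top");e=snap("side")
for rc in((292,147),(250,228),(208,90),(150,172)): print("oven top corner",atz(d,*rc,.31).round(3))
print("tcp px",proj(d,r.get_state()["tool_pos"]))
for rc in((219,353),(183,363),(236,290),(198,268),(148,345)): print("reader top",atz(d,*rc,.22).round(3))
print("bowl",atz(d,332,200,.05).round(3), "edge",atz(d,330,273,0).round(3))
print("base",atz(d,205.2,408.2,0),atz(e,281.7,318.2,0))
# dark base segmentation
for c,f,b in(("top",d,(396,192,424,220)),("side",e,(300,255,332,295))):
    g=cv2.cvtColor(f["img"],cv2.COLOR_RGB2GRAY)[b[1]:b[3],b[0]:b[2]]
    print(c); print(g[::1])if c=="side" else 0
E
```

```text
oven top corner [0.323 0.251 0.31 ]
oven top corner [0.414 0.072 0.31 ]
oven top corner [0.512 0.386 0.31 ]
oven top corner [0.643 0.202 0.31 ]
tcp px [np.float64(332.34862372261387), np.float64(16.826741959981632)]
reader top [ 0.486 -0.215  0.22 ]
reader top [ 0.574 -0.241  0.22 ]
reader top [ 0.446 -0.061  0.22 ]
reader top [ 0.54  -0.007  0.22 ]
reader top [ 0.662 -0.198  0.22 ]
bowl [0.191 0.2   0.05 ] edge [0.186 0.006 0.   ]
base [ 0.53708695 -0.38728088  0.        ] [ 0.53487514 -0.39427436  0.        ]
top
side
[[ 84  80  77 ... 190 188 188]
 [ 85  72  78 ... 189 190 189]
 [ 70  76 141 ... 188 189 190]
 ...
 [ 71  74  77 ... 188 189 189]
 [ 72  73  76 ... 189 189 188]
 [ 73  73  76 ... 189 189 189]]
```

```bash
cat > fit.py <<'E'
from h import *
from scipy.optimize import minimize
S=6
def circ(c,rad,n=(0,0,1),N=40):
    n=np.array(n)/np.linalg.norm(n); u=np.cross(n,[0.3,1,.2]);u/=np.linalg.norm(u);v=np.cross(n,u)
    t=np.linspace(0,2*np.pi,N,endpoint=False)
    return np.array(c)+rad*(np.cos(t)[:,None]*u+np.sin(t)[:,None]*v)
def cyl(a,b,rad):
    n=np.array(b)-np.array(a); return np.vstack([circ(a,rad,n),circ(b,rad,n)])
def render(d,box,parts):  # parts: (label,pts3d) painter order
    lab=np.zeros(((box[3]-box[1])*S,(box[2]-box[0])*S),np.uint8)
    for l,p in parts:
        q=np.array([proj(d,x) for x in p])[:,::-1]-[box[0],box[1]]
        q=((q+.5)*S).astype(np.float32)
        cv2.fillConvexPoly(lab,cv2.convexHull(q).round().astype(np.int32),int(l))
    return lab
def cost(views,parts,nl):
    s=0
    for d,box in views:
        lab=render(d,box,parts)
        A=np.stack([cv2.resize((lab==k).astype(np.float32),(box[2]-box[0],box[3]-box[1]),interpolation=cv2.INTER_AREA).ravel() for k in range(nl)],1)
        Y=d["img"][box[1]:box[3],box[0]:box[2]].reshape(-1,3).astype(float)
        c=np.linalg.lstsq(A,Y,rcond=None)[0]; E=Y-A@c
        s+=np.minimum(np.abs(E),40).mean()
    return s
def table(x,y,yaw):
    X=np.array([np.cos(yaw),np.sin(yaw),0]);n=-np.sin(np.radians(20))*X+[0,0,np.cos(np.radians(20))]
    m=np.array([x,y,.0406]); b=m+.0053*X; b[2]=0
    return [(1,cyl(b,b+[0,0,.008],.023)),(2,cyl(m-.004*n,m,.0195)),(3,circ(m,.0165,n)),(4,circ(m,.0085,n))]
def station(x,y,yaw):
    X=np.array([np.cos(yaw),np.sin(yaw),0]);Y=np.array([-X[1],X[0],0]);Z=np.array([0,0,1.]);o=np.array([x,y,0])
    box=np.array([o+a*.035*X+b*.052*Y for a in(-1,1) for b in(-1,1)])
    c=o+.027*Y;t=o-.027*Y
    return [(1,np.vstack([box,box+.022*Z])),(1,box+.022*Z),(2,cyl(t+.022*Z,t+.027*Z,.0155)),(3,circ(t+.0255*Z,.011)),
      (4,cyl(c+.022*Z,c+.052*Z,.0185)),(5,cyl(c+.05*Z,c+.162*Z,.0125)),(6,circ(c+.162*Z,.0125))]
def fit(f,views,nl,x0,yaws,step=.004):
    best=[]
    for w in yaws:
        g=lambda p:cost(views,f(p[0],p[1],w),nl)
        m=minimize(g,x0,method="Nelder-Mead",options=dict(initial_simplex=np.array([x0,[x0[0]+step,x0[1]],[x0[0],x0[1]+step]]),xatol=2e-4,maxfev=40))
        best.append((round(m.fun,3),round(np.degrees(w)),m.x.round(4).tolist()))
    return sorted(best)
if __name__=="__main__":
    T=snap("top");Sd=snap("side")
    for n,v in(("both",[(T,(398,194,422,219)),(Sd,(303,258,331,290))]),("top",[(T,(398,194,422,219))]),("side",[(Sd,(303,258,331,290))])):
        print(n,fit(table,v,5,[.5263,-.3878],np.radians(np.arange(0,100,10)))[:5])
    for n,v in(("both",[(T,(328,216,370,268)),(Sd,(255,168,306,244))]),("top",[(T,(328,216,370,268))]),("side",[(Sd,(255,168,306,244))])):
        print(n,fit(station,v,7,[.435,-.206],np.radians(np.arange(50,71,3)))[:4])
E
time python3 fit.py
```

```text
both [(np.float64(30.289), 0, [0.5265, -0.3887]), (np.float64(30.619), 10, [0.5262, -0.3892]), (np.float64(31.111), 20, [0.5265, -0.3888]), (np.float64(31.526), 30, [0.5268, -0.3894]), (np.float64(31.977), 40, [0.5271, -0.3897])]
top [(np.float64(14.059), 0, [0.527, -0.3887]), (np.float64(14.235), 10, [0.5272, -0.3891]), (np.float64(14.361), 20, [0.5275, -0.3905]), (np.float64(14.464), 30, [0.5277, -0.391]), (np.float64(14.594), 40, [0.5281, -0.3916])]
side [(np.float64(15.764), 10, [0.526, -0.3871]), (np.float64(15.775), 20, [0.5257, -0.3874]), (np.float64(15.803), 0, [0.5259, -0.3882]), (np.float64(16.073), 30, [0.5254, -0.3883]), (np.float64(16.401), 40, [0.5265, -0.3888])]
both [(np.float64(44.814), 62, [0.4349, -0.2056]), (np.float64(45.094), 65, [0.4343, -0.2064]), (np.float64(45.531), 59, [0.4352, -0.2053]), (np.float64(45.882), 68, [0.4345, -0.2066])]
top [(np.float64(14.699), 62, [0.435, -0.2056]), (np.float64(15.03), 65, [0.4348, -0.2065]), (np.float64(15.198), 59, [0.4357, -0.2045]), (np.float64(15.721), 68, [0.4347, -0.207])]
side [(np.float64(29.582), 50, [0.4303, -0.2127]), (np.float64(29.738), 53, [0.4312, -0.212]), (np.float64(29.892), 56, [0.4323, -0.213]), (np.float64(30.027), 65, [0.4343, -0.2057])]
real	0m7.221s
user	0m10.110s
sys	0m0.108s
```

```bash
python3 - <<'E'
from fit import *
T=snap("top");Sd=snap("side")
v=[(T,(398,194,422,219)),(Sd,(303,258,331,290))]
print(fit(table,v,5,[.5263,-.3878],np.radians(np.arange(-60,60,10)))[:6])
v1=[(T,(369,215,391,240)),(Sd,(283,232,307,264))]
print("plate t",fit(table,v1,5,[.471,-.307],np.radians(np.arange(-60,100,10)))[:6])
rows=[]
for d,b in((T,(394,190,424,220)),(Sd,(301,258,331,288))):
    row=[]
    for w in (None,0,30,60):
        k=13 if w is None else 13
        im=cv2.resize(d["img"][b[1]:b[3],b[0]:b[2]],(195,195),interpolation=cv2.INTER_CUBIC)[:,:,::-1].copy()
        if w is not None:
            for l,p in table(.5263,-.3883,np.radians(w)):
                if l==3: continue
                q=((np.array([proj(d,x) for x in p])[:,::-1]-[b[0],b[1]]+.5)*6.5).round().astype(np.int32)
                cv2.polylines(im,[cv2.convexHull(q)],True,[(0,0,255),(0,255,0),0,(255,0,0)][l-1],1)
        row.append(im)
    rows.append(np.hstack(row))
cv2.imwrite("pics/ov.png",np.vstack(rows))
E
```

```text
[(np.float64(30.162), -10, [0.5266, -0.3881]), (np.float64(30.282), 0, [0.5262, -0.3886]), (np.float64(30.573), -20, [0.5269, -0.3877]), (np.float64(30.64), 10, [0.5262, -0.3892]), (np.float64(31.109), 20, [0.5264, -0.389]), (np.float64(31.284), -30, [0.527, -0.3875])]
plate t [(np.float64(37.168), -20, [0.4698, -0.3063]), (np.float64(37.208), -10, [0.4699, -0.3066]), (np.float64(37.384), 0, [0.4695, -0.3067]), (np.float64(37.4), -30, [0.4702, -0.3058]), (np.float64(37.466), -40, [0.4702, -0.3053]), (np.float64(37.704), -50, [0.4707, -0.3051])]
```

View pics/ov.png

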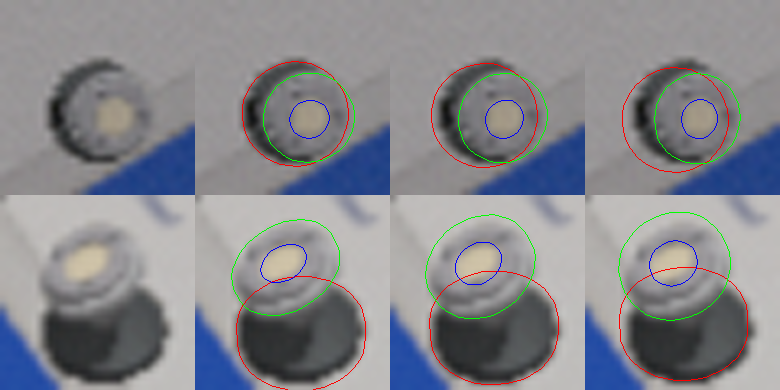

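Look-alikes in the side image: white one in the cup (col 268, row 190), the smaller white one on the pad (385,317) and the purple one (410,280). The one in the cup is the larger white one, so it is the target. The round disc is on the far table (side 314,268). Its table faces about world -x, so its yaw is about 0 to -5°.

```bash
python3 -m jog '[{"translation":[0,0,-0.9],"twist":0,"claw":100},{"translation":[0,0,-0.9],"twist":0,"claw":100},{"translation":[0,0,-0.9],"twist":0,"claw":100},{"translation":[0,0,-0.9],"twist":0,"claw":100},{"translation":[0,0,-0.9],"twist":0,"claw":100},{"translation":[0,0,0],"twist":0,"claw":100}]'; python3 -c "
from h import *
s=r.get_state();print(s['clock'],s['q'].round(2))"
```

```text
clock: 2.9
tool_pos: [0.2265, 0.5859, 0.4269]
eef_rot: [0.184, 0.983, 0.007, 0.001]
contact_force: [0.4, 1.2, 0.0]
opening: 0.997
2.9 [-1.17  0.54 -0.21  1.26  0.11  1.34 -0.17]
```

```bash
python3 -m jog '[{"translation":[-0.67,-0.53,0],"twist":0,"claw":100},{"translation":[-0.67,-0.53,0],"twist":0,"claw":100},{"translation":[-0.67,-0.53,0],"twist":0,"claw":100},{"translation":[-0.67,-0.53,0],"twist":0,"claw":100},{"translation":[-0.67,-0.53,0],"twist":0,"claw":100},{"translation":[-0.67,-0.53,0],"twist":0,"claw":100},{"translation":[-0.67,-0.53,0],"twist":0,"claw":100},{"translation":[-0.67,-0.53,0],"twist":0,"claw":100},{"translation":[-0.67,-0.53,0],"twist":0,"claw":100},{"translation":[-0.67,-0.53,0],"twist":0,"claw":100},{"translation":[-0.67,-0.53,0],"twist":0,"claw":100},{"translation":[-0.67,-0.53,0],"twist":0,"claw":100},{"translation":[-0.67,-0.53,0],"twist":0,"claw":100},{"translation":[0,0,0],"twist":0,"claw":100}]'; python3 -m jog '[{"translation":[-0.24,-0.86,0],"twist":0,"claw":100},{"translation":[-0.24,-0.86,0],"twist":0,"claw":100},{"translation":[-0.24,-0.86,0],"twist":0,"claw":100},{"translation":[-0.24,-0.86,0],"twist":0,"claw":100},{"translation":[-0.24,-0.86,0],"twist":0,"claw":100},{"translation":[-0.24,-0.86,0],"twist":0,"claw":100},{"translation":[-0.24,-0.86,0],"twist":0,"claw":100},{"translation":[-0.24,-0.86,0],"twist":0,"claw":100},{"translation":[-0.24,-0.86,0],"twist":0,"claw":100},{"translation":[-0.24,-0.86,0],"twist":0,"claw":100},{"translation":[-0.24,-0.86,0],"twist":0,"claw":100},{"translation":[0,0,0],"twist":0,"claw":100}]';python3 -c "
from h import *
s=r.get_state();print(s['clock'],s['q'].round(2))"
```

```text
clock: 4.07
tool_pos: [0.4548, 0.1922, 0.4186]
eef_rot: [0.19, 0.982, -0.002, 0.002]
contact_force: [-0.1, -0.6, -0.3]
opening: 0.999
clock: 5.07
tool_pos: [0.4109, -0.1986, 0.4187]
eef_rot: [0.19, 0.982, -0.002, 0.0]
contact_force: [0.0, -0.3, -0.5]
opening: 1.002
5.0667 [ 0.28  0.25  0.09  1.76 -0.02  1.13  1.56]
```

```bash
python3 -m jog '[{"translation":[0,0,0],"twist":1,"claw":100},{"translation":[0,0,0],"twist":1,"claw":100},{"translation":[0,0,0],"twist":1,"claw":100},{"translation":[0,0,0],"twist":1,"claw":100},{"translation":[0,0,0],"twist":1,"claw":100},{"translation":[0,0,0],"twist":1,"claw":100},{"translation":[0,0,0],"twist":1,"claw":100},{"translation":[0,0,0],"twist":1,"claw":100},{"translation":[0,0,0],"twist":1,"claw":100},{"translation":[0,0,0],"twist":1,"claw":100},{"translation":[0,0,0],"twist":1,"claw":100},{"translation":[0,0,0],"twist":1,"claw":100},{"translation":[0,0,0],"twist":1,"claw":100},{"translation":[0,0,0],"twist":1,"claw":100},{"translation":[0,0,0],"twist":1,"claw":100},{"translation":[0,0,0],"twist":1,"claw":100},{"translation":[0,0,0],"twist":1,"claw":100},{"translation":[0,0,0],"twist":1,"claw":100},{"translation":[0,0,0],"twist":1,"claw":100},{"translation":[0,0,0],"twist":1,"claw":100}]'; python3 -m jog '[{"translation":[0,0,0.9],"twist":0.7,"claw":100},{"translation":[0,0,0.9],"twist":0.7,"claw":100},{"translation":[0,0,0.9],"twist":0,"claw":100},{"translation":[0,0,0.9],"twist":0,"claw":100},{"translation":[0,0,0.5],"twist":0,"claw":100},{"translation":[0,0,0],"twist":0,"claw":100},{"translation":[0,0,0],"twist":0,"claw":100}]'; cat >> h.py <<'E'
def to(x,y,z):
    s=r.get_state();M=R.from_quat(s["eef_rot"]).as_matrix()
    print("t",s["clock"],"pos",s["tool_pos"].round(4),"x-ang",np.degrees(np.arctan2(M[1,0],M[0,0])).round(1),"tilt",np.degrees(np.arccos(-M[2,2])).round(2),"F",s["contact_force"].round(2),"op",round(s["opening"],3),"units",(M.T@(np.array([x,y,z])-s["tool_pos"])/.04).round(3))
E
python3 -c "
from h import *
to(.4111,-.1929,.120)
snap('side','grasp.png',(225,120,345,260),4)
print(r.get_state()['q'].round(2))"
```

```text
clock: 6.73
tool_pos: [0.4129, -0.1906, 0.4186]
eef_rot: [0.944, 0.33, 0.0, -0.0]
contact_force: [-0.8, -1.8, -0.5]
opening: 0.999
clock: 7.32
tool_pos: [0.4126, -0.1908, 0.2544]
eef_rot: [0.965, 0.262, -0.001, -0.001]
contact_force: [-0.0, -0.3, 1.0]
opening: 1.0
t 7.3167 pos [ 0.4126 -0.1908  0.2544] x-ang 30.4 tilt 0.11 F [-0.03 -0.27  0.97] op 1.0 units [-0.055  0.032  3.361]
[ 0.04  0.48  0.44  2.06 -0.33  0.67 -0.34]
```

View pics/grasp.png

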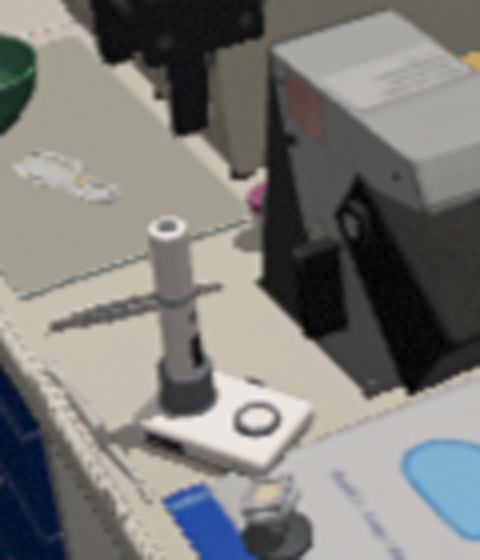

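```bash
python3 -m jog '[{"translation":[-0.05,0.03,0.7],"twist":0,"claw":100},{"translation":[0,0,0.7],"twist":0,"claw":100},{"translation":[0,0,0.7],"twist":0,"claw":100},{"translation":[0,0,0.7],"twist":0,"claw":100},{"translation":[0,0,0.6],"twist":0,"claw":100},{"translation":[0,0,0],"twist":0,"claw":100},{"translation":[0,0,0],"twist":0,"claw":100},{"translation":[0,0,0],"twist":0,"claw":60}]'; python3 -c "
from h import *
to(.4111,-.1929,.118)
snap('side','g2s.png',(225,120,345,260),3);snap('top','g2t.png',(300,180,400,320),3)
a=cv2.imread('pics/g2s.png');b=cv2.imread('pics/g2t.png');cv2.imwrite('pics/g2.png',np.hstack([a,b]))"
```

```text
clock: 8.03
tool_pos: [0.4132, -0.1939, 0.1205]
eef_rot: [0.965, 0.262, 0.001, 0.001]
contact_force: [0.4, -0.3, 0.1]
opening: 0.946
t 8.0333 pos [ 0.4132 -0.1939  0.1205] x-ang 30.4 tilt 0.21 F [ 0.37 -0.28  0.09] op 0.946 units [-0.032 -0.048  0.062]
```

View pics/g2.png

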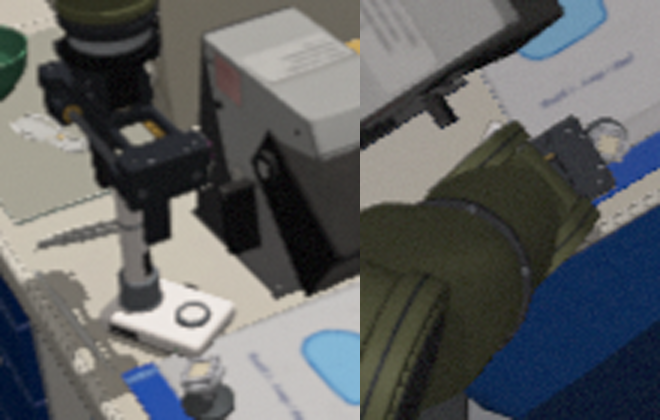

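```bash
python3 -m jog '[{"translation":[-0.03,-0.03,0.05],"twist":0,"claw":60},{"translation":[0,0,0],"twist":0,"claw":40},{"translation":[0,0,0],"twist":0,"claw":20},{"translation":[0,0,0],"twist":0,"claw":0},{"translation":[0,0,0],"twist":0,"claw":0},{"translation":[0,0,0],"twist":0,"claw":0},{"translation":[0,0,0],"twist":0,"claw":0},{"translation":[0,0,0],"twist":0,"claw":0},{"translation":[0,0,0],"twist":0,"claw":0},{"translation":[0,0,0],"twist":0,"claw":0}]' 20; python3 -c "
from h import *
to(.4111,-.1929,.118)"
```

```text
clock: 8.97
tool_pos: [0.4101, -0.1927, 0.1166]
eef_rot: [0.965, 0.262, -0.0, -0.0]
contact_force: [0.6, -0.0, 0.5]
opening: 0.278
t 8.9667 pos [ 0.4101 -0.1927  0.1166] x-ang 30.4 tilt 0.01 F [ 0.64 -0.    0.5 ] op 0.278 units [ 0.02   0.017 -0.034]
```

```bash
python3 -m jog '[{"translation":[0,0,-0.4],"twist":0,"claw":0},{"translation":[0,0,-0.4],"twist":0,"claw":0},{"translation":[0,0,-0.4],"twist":0,"claw":0},{"translation":[0,0,-0.4],"twist":0,"claw":0},{"translation":[0,0,-0.3],"twist":0,"claw":0},{"translation":[0,0,0],"twist":0,"claw":0},{"translation":[0,0,0],"twist":0,"claw":0},{"translation":[0,0,0],"twist":0,"claw":0}]'; python3 -c "
from h import *
to(.4578,-.2181,.16)"
```

```text
clock: 9.63
tool_pos: [0.4097, -0.1923, 0.192]
eef_rot: [0.965, 0.262, -0.0, -0.0]
contact_force: [-0.0, 0.3, -2.2]
opening: 0.275
t 9.6333 pos [ 0.4097 -0.1923  0.192 ] x-ang 30.4 tilt 0.07 F [-0.05  0.34 -2.17] op 0.275 units [0.711 1.166 0.799]
```

```bash
python3 -m jog '[{"translation":[0.35,0.58,0],"twist":0,"claw":0},{"translation":[0.36,0.58,0],"twist":0,"claw":0},{"translation":[0,0,0.4],"twist":0,"claw":0},{"translation":[0,0,0.4],"twist":0,"claw":0},{"translation":[0,0,0],"twist":0,"claw":0},{"translation":[0,0,0],"twist":0,"claw":0},{"translation":[0,0,0],"twist":0,"claw":0},{"translation":[0,0,0],"twist":0,"claw":0}]'; python3 - <<'E'
from fit import *
to(.4578,-.2181,.1326)
s=r.get_state();p=s["tool_pos"]
d=snap('side','t1s.png',(225,120,345,260),3);snap('top')
print([x for x in r.spot_point("nose_tip","side")][:2],[x for x in r.spot_point("tile_mark","side")][:2],[x for x in r.spot_point("handpiece","side")][:2])
tip=[p[0],p[1],p[2]-.1106]
print("pred tip px",proj(d,tip),"tile px",proj(d,[.4587,-.2183,.025]))
E
```

```text
clock: 10.3
tool_pos: [0.4581, -0.2185, 0.1611]
eef_rot: [0.965, 0.262, 0.0, 0.0]
contact_force: [0.8, 0.2, -1.0]
opening: 0.277
t 10.3 pos [ 0.4581 -0.2185  0.1611] x-ang 30.4 tilt 0.03 F [ 0.76  0.21 -1.04] op 0.277 units [-0.001 -0.013  0.714]
[] [{'location': [223.9, 290.6], 'confidence': 0.41}, {'location': [222.6, 247.2], 'confidence': 0.28}] [{'location': [209.7, 287.4], 'confidence': 0.89}, {'location': [331.1, 377.6], 'confidence': 0.6}]
pred tip px [np.float64(216.6862252765816), np.float64(287.8763690173626)] tile px [np.float64(224.00845475173182), np.float64(288.7758421202012)]
```

View pics/t1s.png

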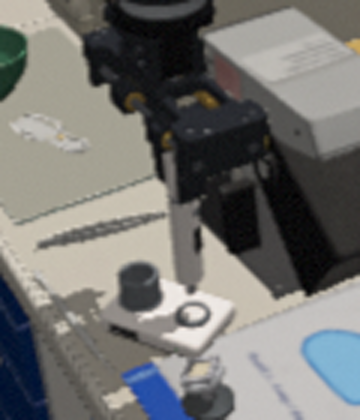

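```bash
python3 -m jog '[{"translation":[0,0,0.25],"twist":0,"claw":0},{"translation":[0,0,0.2],"twist":0,"claw":0},{"translation":[0,0,0.1],"twist":0,"claw":0},{"translation":[0,0,0.05],"twist":0,"claw":0},{"translation":[0,0,0],"twist":0,"claw":0},{"translation":[0,0,0],"twist":0,"claw":0}]'; python3 -c "
from h import *
to(.4578,-.2181,.1326)"; python3 -m jog '[{"translation":[0,0,0.03],"twist":0,"claw":0},{"translation":[0,0,0.03],"twist":0,"claw":0},{"translation":[0,0,0.02],"twist":0,"claw":0},{"translation":[0,0,0],"twist":0,"claw":0},{"translation":[0,0,0],"twist":0,"claw":0}]';  python3 -c "
from h import *
to(.4578,-.2181,.1326)"
```

```text
clock: 11.05
tool_pos: [0.4579, -0.2184, 0.1365]
eef_rot: [0.965, 0.262, -0.0, -0.0]
contact_force: [0.5, 0.1, -1.4]
opening: 0.276
t 11.05 pos [ 0.4579 -0.2184  0.1365] x-ang 30.4 tilt 0.02 F [ 0.51  0.09 -1.36] op 0.276 units [ 0.001 -0.009  0.097]
clock: 11.47
tool_pos: [0.4583, -0.2185, 0.1337]
eef_rot: [0.965, 0.262, 0.0, 0.0]
contact_force: [-0.2, -1.3, 0.8]
opening: 0.279
t 11.4667 pos [ 0.4583 -0.2185  0.1337] x-ang 30.4 tilt 0.04 F [-0.17 -1.26  0.82] op 0.279 units [-0.006 -0.015  0.027]
```

```bash
python3 -m jog '[{"translation":[0,0,0.02],"twist":0,"claw":0},{"translation":[0,0,0],"twist":0,"claw":0},{"translation":[0,0,0],"twist":0,"claw":0},{"translation":[0,0,0],"twist":0,"claw":0},{"translation":[0,0,0],"twist":0,"claw":0},{"translation":[0,0,0],"twist":0,"claw":0},{"translation":[0,0,0],"twist":0,"claw":0},{"translation":[0,0,0],"twist":0,"claw":0}]'; python3 - <<'E'
from h import *
for i in range(4): print(r.get_state()["contact_force"].round(2),r.get_state()["tool_pos"].round(4));snap("side")
E
python3 -m jog '[{"translation":[0,0,0],"twist":0,"claw":0},{"translation":[0,0,0],"twist":0,"claw":0},{"translation":[0,0,0],"twist":0,"claw":0},{"translation":[0,0,0],"twist":0,"claw":0},{"translation":[0,0,0],"twist":0,"claw":0}]'
```

```text
clock: 12.13
tool_pos: [0.4582, -0.2185, 0.1328]
eef_rot: [0.965, 0.262, 0.0, 0.0]
contact_force: [0.5, 0.5, 0.5]
opening: 0.276
[0.54 0.46 0.51] [ 0.4582 -0.2185  0.1328]
[ 0.91 -0.45  0.41] [ 0.4582 -0.2184  0.1327]
[ 0.1  -0.68  0.6 ] [ 0.4582 -0.2184  0.1327]
[0.27 0.37 0.76] [ 0.4582 -0.2184  0.1327]
clock: 12.75
tool_pos: [0.4581, -0.2184, 0.1327]
eef_rot: [0.965, 0.262, 0.0, 0.0]
contact_force: [1.2, -0.6, 0.2]
opening: 0.278
```

```bash
python3 -m jog '[{"translation":[0,0,-0.3],"twist":0,"claw":0},{"translation":[0,0,-0.4],"twist":0,"claw":0},{"translation":[0,0,0],"twist":0,"claw":0},{"translation":[0,0,0],"twist":0,"claw":0}]'; python3 -c "
from h import *
to(.4447,-.1727,.16)
d=snap('top');print(atz(d,216,327,.1),atz(d,216,327,.05))"
```

```text
clock: 13.08
tool_pos: [0.458, -0.218, 0.1607]
eef_rot: [0.965, 0.262, 0.0, -0.0]
contact_force: [-0.4, -0.7, -2.1]
opening: 0.274
t 13.0833 pos [ 0.458  -0.218   0.1607] x-ang 30.4 tilt 0.02 F [-0.39 -0.7  -2.11] op 0.274 units [ 0.287 -1.146  0.017]
[ 0.50172667 -0.15118477  0.1       ] [ 0.50495257 -0.15114252  0.05      ]
```

```bash
python3 -m jog '[{"translation":[0.1,-0.38,0],"twist":0,"claw":0},{"translation":[0.1,-0.38,0],"twist":0,"claw":0},{"translation":[0.09,-0.38,0],"twist":0,"claw":0},{"translation":[0,0,0.3],"twist":0,"claw":0},{"translation":[0,0,0.3],"twist":0,"claw":0},{"translation":[0,0,0],"twist":0,"claw":0},{"translation":[0,0,0],"twist":0,"claw":0},{"translation":[0,0,0],"twist":0,"claw":0}]' 10; python3 -c "
from h import *
to(.4447,-.1727,.1366)"
```

```text
clock: 13.8
tool_pos: [0.4447, -0.1733, 0.1365]
eef_rot: [0.965, 0.262, -0.0, -0.0]
contact_force: [-0.0, 0.1, -2.1]
opening: 0.281
t 13.8 pos [ 0.4447 -0.1733  0.1365] x-ang 30.4 tilt 0.04 F [-0.01  0.05 -2.05] op 0.281 units [ 0.008 -0.014 -0.001]
```

```bash
python3 -m jog '[{"translation":[-0.15,0,0],"twist":0,"claw":0},{"translation":[-0.1,0,0],"twist":0,"claw":0},{"translation":[-0.1,0,0],"twist":0,"claw":0},{"translation":[-0.1,0,0],"twist":0,"claw":0},{"translation":[-0.1,0,0],"twist":0,"claw":0},{"translation":[0,0,0],"twist":0,"claw":0},{"translation":[0,0,0],"twist":0,"claw":0}]'; python3 -c "
from h import *
to(.4447,-.1727,.1366)
snap('side','tilt1.png',(245,130,335,240),5)"
```

```text
clock: 14.38
tool_pos: [0.4258, -0.1847, 0.1368]
eef_rot: [0.965, 0.262, 0.0, 0.0]
contact_force: [1.4, -0.4, -1.0]
opening: 0.277
t 14.3833 pos [ 0.4258 -0.1847  0.1368] x-ang 30.4 tilt 0.01 F [ 1.36 -0.39 -0.95] op 0.277 units [ 0.559 -0.019  0.005]
```

View pics/tilt1.png

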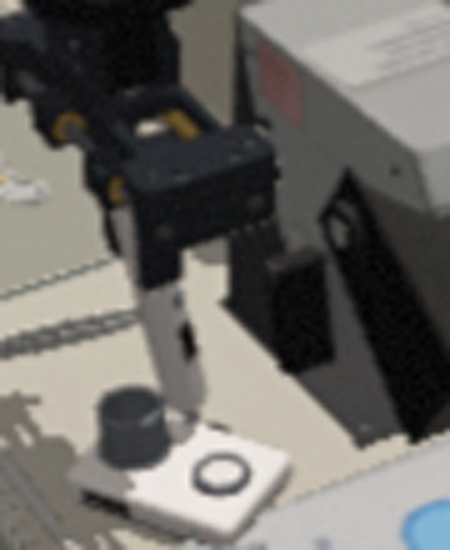

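```bash
python3 -m jog '[{"translation":[-0.1,0,0],"twist":0,"claw":0},{"translation":[-0.1,0,0],"twist":0,"claw":0},{"translation":[-0.1,0,0],"twist":0,"claw":0},{"translation":[-0.1,0,0],"twist":0,"claw":0},{"translation":[-0.1,0,0],"twist":0,"claw":0},{"translation":[-0.1,0,0],"twist":0,"claw":0},{"translation":[0,0,0],"twist":0,"claw":0},{"translation":[0,0,0],"twist":0,"claw":0}]';python3 -m jog '[{"translation":[0,0,0],"twist":0,"claw":0},{"translation":[0,0,0],"twist":0,"claw":0},{"translation":[0,0,0],"twist":0,"claw":0},{"translation":[0,0,-0.4],"twist":0,"claw":0},{"translation":[0,0,-0.6],"twist":0,"claw":0},{"translation":[0,0,-0.6],"twist":0,"claw":0},{"translation":[0,0,0],"twist":0,"claw":0},{"translation":[0,0,0],"twist":0,"claw":0}]' 15; python3 -c "
from h import *
to(.5263,-.3878,.22)"
```

```text
clock: 15.1
tool_pos: [0.4049, -0.1966, 0.1368]
eef_rot: [0.965, 0.262, -0.0, -0.0]
contact_force: [0.7, 0.7, -0.5]
opening: 0.279
clock: 15.77
tool_pos: [0.4058, -0.1965, 0.2012]
eef_rot: [0.965, 0.263, 0.001, 0.001]
contact_force: [0.2, -0.6, -1.6]
opening: 0.277
t 15.7667 pos [ 0.4058 -0.1965  0.2012] x-ang 30.4 tilt 0.12 F [ 0.18 -0.61 -1.63] op 0.277 units [ 0.174  5.651 -0.46 ]
```

```bash
python3 -m jog '[{"translation":[-0.1,0.7,-0.1],"twist":0,"claw":0},{"translation":[-0.1,0.7,0],"twist":0,"claw":0},{"translation":[-0.1,0.7,0],"twist":0,"claw":0},{"translation":[-0.1,0.7,0],"twist":0,"claw":0},{"translation":[-0.1,0.7,0],"twist":0,"claw":0},{"translation":[-0.1,0.7,0],"twist":0,"claw":0},{"translation":[-0.1,0.8,0],"twist":0,"claw":0},{"translation":[0,0,0],"twist":0.9,"claw":0},{"translation":[0,0,0],"twist":1,"claw":0},{"translation":[0,0,0],"twist":1,"claw":0},{"translation":[0,0,0],"twist":1,"claw":0},{"translation":[0,0,0],"twist":1,"claw":0},{"translation":[0,0,0],"twist":1,"claw":0},{"translation":[0,0,0],"twist":0,"claw":0},{"translation":[0,0,0],"twist":0,"claw":0},{"translation":[0,0,0],"twist":0,"claw":0}]' 15; python3 - <<'E'
from fit import *
to(.4832,-.384,.19)
s=r.get_state();p=s["tool_pos"];M=R.from_quat(s["eef_rot"]).as_matrix()
d=snap('side','d1.png');t=snap('top','d1t.png')
print(r.spot_point("nose_tip","side")[:2],r.spot_point("handpiece","side")[:3])
g=p+[0,0,.019]
def pose(th,off=0): # tilt th in tool x plane
    X=M[:,0]; a=-np.sin(th)*X+np.cos(th)*np.array([0,0,1]); return g-.1136*a-.016*a, a
for th in (14,17,20,23,26):
    tip,a=pose(np.radians(th)); print(th,tip.round(4),np.round(proj(d,tip),1),np.round(proj(d,tip+.06*a),1))
tip,a=pose(np.radians(20))
im=d["img"][170:290,250:370][:,:,::-1];im=cv2.resize(im,None,fx=5,fy=5,interpolation=2)
cv2.imwrite("pics/d1c.png",im)
E
```

```text
clock: 17.1
tool_pos: [0.482, -0.3826, 0.2036]
eef_rot: [0.999, -0.042, -0.001, -0.001]
contact_force: [0.0, 0.5, -0.9]
opening: 0.277
t 17.1 pos [ 0.482  -0.3826  0.2036] x-ang -4.8 tilt 0.11 F [ 0.02  0.49 -0.9 ] op 0.277 units [0.034 0.032 0.339]
[] [{'location': [331.5, 380.1], 'confidence': 0.93}, {'location': [299.9, 405.8], 'confidence': 0.79}, {'location': [243.6, 308.0], 'confidence': 0.77}]
14 [ 0.5132 -0.3853  0.0968] [249.5 307.4] [229.5 299.5]
17 [ 0.5197 -0.3858  0.0986] [249.1 310.3] [229.2 301.1]
20 [ 0.5262 -0.3864  0.1007] [248.5 313.2] [228.9 302.7]
23 [ 0.5324 -0.3869  0.1032] [247.8 316.1] [228.5 304.3]
26 [ 0.5386 -0.3874  0.106 ] [247.  318.9] [228.  305.8]
```

View pics/d1c.png

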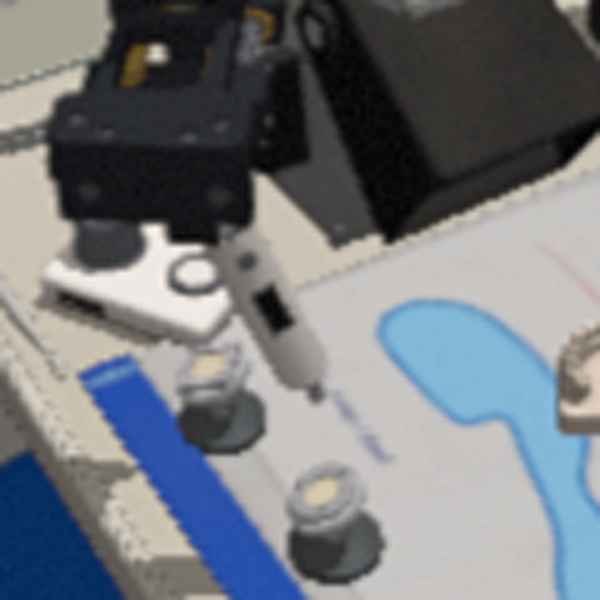

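```bash
python3 - <<'E'
from fit import *
s=r.get_state();p=s["tool_pos"];M=R.from_quat(s["eef_rot"]).as_matrix();g=p+[0,0,.019]
d=snap("side"); box=(292,214,326,254)
print("mark px",np.round(proj(d,[.5263,-.3878,.0406]),1))
def parts(th,dl,dx,ph):
    X=M[:,0];Y=M[:,1]
    a=-np.sin(th)*X+np.sin(ph)*Y; a[2]=0; a=a+np.array([0,0,np.sqrt(1-a@a)])
    o=g+dx*X-(.1136+dl)*a
    return [(1,cyl(o,o+.09*a,.0125)),(2,cyl(o,o-.005*a,.0065)),(2,cyl(o,o-.016*a,.0045))],o-.016*a,a
for free in ("th,dl","th,dl,dx"):
  best=None
  for t0 in (14,18,22):
    f=lambda q:cost([(d,box)],parts(np.radians(q[0]),q[1]*1e-3,(q[2]*1e-3 if len(q)>2 else 0),0)[0],3)
    x0=[t0,0.]+([0.] if "dx" in free else [])
    sx=np.array([x0]+[np.array(x0)+2*np.eye(len(x0))[i] for i in range(len(x0))])
    m=minimize(f,x0,method="Nelder-Mead",options=dict(initial_simplex=sx,maxfev=150,xatol=.05))
    if best is None or m.fun<best.fun: best=m
  q=best.x;tip=parts(np.radians(q[0]),q[1]*1e-3,(q[2]*1e-3 if len(q)>2 else 0),0)[1]
  print(free,best.x.round(2),best.fun,tip.round(4),np.round(proj(d,tip),1))
E
```

```text
mark px [267.8 314. ]
th,dl [19.54 -1.34] 22.519397197881514 [ 0.525  -0.3868  0.1027] [248.  312.7]
th,dl,dx [ 24.71   3.66 -12.44] 21.627103320411685 [ 0.5254 -0.3868  0.1025] [248.  312.9]
```

```bash
python3 -m jog '[{"translation":[-0.06,0.02,0.3],"twist":0,"claw":0},{"translation":[-0.06,0,0.3],"twist":0,"claw":0},{"translation":[0,0,0.3],"twist":0,"claw":0},{"translation":[0.06,0,0.37],"twist":0,"claw":0},{"translation":[0,0,0],"twist":0,"claw":0},{"translation":[0,0,0],"twist":0,"claw":0},{"translation":[0,0,0],"twist":0,"claw":0}]'; python3 - <<'E'
from fit import *
to(.4832,-.384,.1406)
s=r.get_state();g=s["tool_pos"]+[0,0,.019];M=R.from_quat(s["eef_rot"]).as_matrix();th=np.radians(19.5)
a=-np.sin(th)*M[:,0]+[0,0,np.cos(th)]; tip=g-.1289*a
n=np.array([-.341,.03,.94]);m=np.array([.5263,-.3878,.0406]);e=tip-m
print("tip",tip.round(4),"height",(e@n).round(4),"lateral",(e-n*(e@n)).round(4))
d=snap("side","d2.png");t=snap("top","d2t.png")
print("pred tip px side",np.round(proj(d,tip),1),"mark",np.round(proj(d,m),1),"top",np.round(proj(t,tip),1))
im=np.hstack([cv2.resize(x["img"][b[1]:b[3],b[0]:b[2]][:,:,::-1],(400,480),interpolation=2) for x,b in((d,(290,230,340,290)),(t,(380,175,430,235)))])
cv2.imwrite("pics/d2c.png",im)
E
```

```text
clock: 17.93
tool_pos: [0.4801, -0.3841, 0.1544]
eef_rot: [0.999, -0.043, 0.0, 0.0]
contact_force: [0.4, -0.7, -2.0]
opening: 0.277
t 17.9333 pos [ 0.4801 -0.3841  0.1544] x-ang -5.0 tilt 0.05 F [ 0.4  -0.67 -1.98] op 0.277 units [ 0.076 -0.009  0.344]
tip [ 0.523  -0.3878  0.0519] height 0.0117 lateral [ 0.0007 -0.0004  0.0003]
pred tip px side [264.4 312.4] mark [267.8 314. ] top [208.6 411.6]
```

View pics/d2c.png

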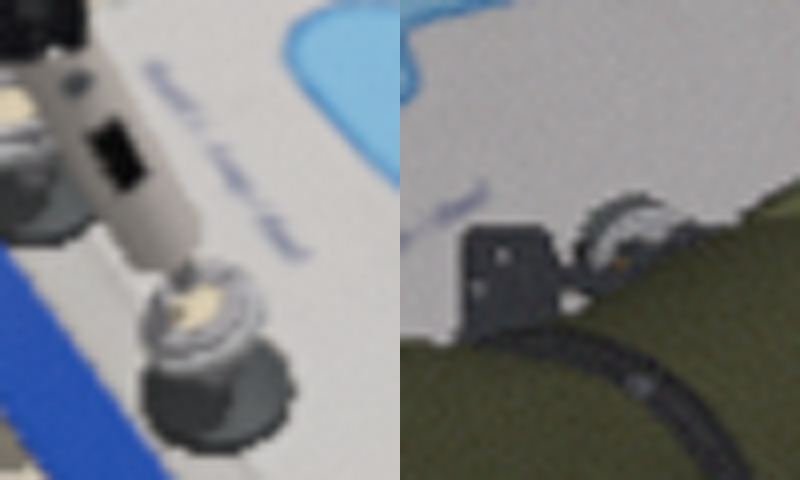

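```bash
python3 -m jog '[{"translation":[0.03,0,0.1],"twist":0,"claw":0},{"translation":[0.04,0,0.13],"twist":0,"claw":0},{"translation":[0,0,0],"twist":0,"claw":0},{"translation":[0,0,0],"twist":0,"claw":0},{"translation":[0,0,0],"twist":0,"claw":0}]'; cat > chk.py <<'E'
from fit import *
import time
F=[];d=None
for i in range(5): F.append(r.get_state()["contact_force"]); d=snap("side")
s=r.get_state();g=s["tool_pos"]+[0,0,.019];M=R.from_quat(s["eef_rot"]).as_matrix();th=np.radians(19.5)
a=-np.sin(th)*M[:,0]+[0,0,np.cos(th)]; tip=g-.1289*a
n=np.array([-.341,.03,.94]);m=np.array([.5263,-.3878,.0406]);e=tip-m
print(s["clock"],"pos",s["tool_pos"].round(4),"free tip height mm",(e@n*1e3).round(2),"lateral mm",((e-n*(e@n))*1e3).round(1),"F",np.mean(F,0).round(2),"op",s["opening"].round(3))
E
python3 chk.py; python3 -m jog '[{"translation":[0.02,0,0.05],"twist":0,"claw":0},{"translation":[0,0,0],"twist":0,"claw":0},{"translation":[0,0,0],"twist":0,"claw":0}]'; python3 chk.py
```

```text
clock: 18.45
tool_pos: [0.4827, -0.3838, 0.1446]
eef_rot: [0.999, -0.044, -0.0, -0.0]
contact_force: [-0.5, -0.2, -0.5]
opening: 0.278
clock: 18.95
tool_pos: [0.4834, -0.3841, 0.1427]
eef_rot: [0.999, -0.044, -0.0, -0.0]
contact_force: [-0.6, -0.7, 1.0]
opening: 0.274Traceback (most recent call last):
  File "chk.py", line 8, in <module>
    print(s["clock"],"pos",s["tool_pos"].round(4),"free tip height mm",(e@n*1e3).round(2),"lateral mm",((e-n*(e@n))*1e3).round(1),"F",np.mean(F,0).round(2),"op",s["opening"].round(3))
                                                                                                                                                                 ^^^^^^^^^^^^^^^^^^
AttributeError: 'float' object has no attribute 'round'
Traceback (most recent call last):
  File "chk.py", line 8, in <module>
    print(s["clock"],"pos",s["tool_pos"].round(4),"free tip height mm",(e@n*1e3).round(2),"lateral mm",((e-n*(e@n))*1e3).round(1),"F",np.mean(F,0).round(2),"op",s["opening"].round(3))
                                                                                                                                                                 ^^^^^^^^^^^^^^^^^^
AttributeError: 'float' object has no attribute 'round'
```

```bash
sed -i 's/s\["opening"\].round(3)/s["opening"]/' chk.py; python3 chk.py
```

```text
19.45 pos [ 0.4835 -0.3841  0.1427] free tip height mm -0.39 lateral mm [-0.1  0.  -0. ] F [-0.69  0.1   0.32] op 0.2789692553238143
```

```bash
python3 -m jog '[{"translation":[0.006,0,0.017],"twist":0,"claw":0},{"translation":[0,0,0],"twist":0,"claw":0},{"translation":[0,0,0],"twist":0,"claw":0},{"translation":[0,0,0],"twist":0,"claw":0}]'; python3 chk.py; python3 - <<'E'
from fit import *
s=r.get_state();p=s["tool_pos"];M=R.from_quat(s["eef_rot"]).as_matrix();g=p+[0,0,.019]
d=snap("side","end.png"); q=np.array(proj(d,p)); box=(291,228,327,268)
def parts(th,dl):
    a=-np.sin(th)*M[:,0]+[0,0,np.cos(th)]; o=g-(.1136+dl)*a
    return [(1,cyl(o,o+.09*a,.0125)),(2,cyl(o,o-.005*a,.0065)),(2,cyl(o,o-.013*a,.0045))],o-.013*a
for t0 in (16,20,23):
    f=lambda q:cost([(d,box)],table(.5263,-.3878,-.08)[1:]+[(l+4,x) for l,x in parts(np.radians(q[0]),q[1]*1e-3)[0]],7)
    m=minimize(f,[t0,0],method="Nelder-Mead",options=dict(initial_simplex=[[t0,0],[t0+2,0],[t0,2]],maxfev=120))
    print(m.x.round(2),round(m.fun,2),parts(np.radians(m.x[0]),m.x[1]*1e-3)[1].round(4))
E
```

```text
clock: 19.78
tool_pos: [0.4838, -0.384, 0.142]
eef_rot: [0.999, -0.044, -0.0, -0.0]
contact_force: [-1.3, 0.3, 1.6]
opening: 0.283
20.0333 pos [ 0.4838 -0.384   0.142 ] free tip height mm -1.15 lateral mm [-0.1  0.1 -0. ] F [-0.78  0.17  0.74] op 0.2806191318561487
[ 15.1  -14.54] 24.17 [ 0.5129 -0.3866  0.0528]
[ 15.1  -14.56] 24.17 [ 0.5128 -0.3866  0.0528]
[ 15.07 -14.59] 24.19 [ 0.5128 -0.3866  0.0528]
```

```bash
python3 - <<'E'
from fit import *
s=r.get_state();p=s["tool_pos"];M=R.from_quat(s["eef_rot"]).as_matrix();g=p+[0,0,.019]
d=snap("side"); im=d["img"]
for th in (12,15,18,19.5,21,24,27):
    c=[]
    for box in ((300,238,322,261),):
        t=np.radians(th);a=-np.sin(t)*M[:,0]+[0,0,np.cos(t)]
        for dl in (-4,-2,-1,0,2):
            o=g-(.1136+dl*1e-3)*a
            c.append(round(cost([(d,box)],table(.5263,-.3878,-.08)[1:]+[(5,cyl(o,o+.08*a,.0125)),(6,cyl(o,o-.005*a,.0065)),(6,cyl(o,o-.013*a,.0045))],7),2))
    print(th,c)
E
python3 chk.py
```

```text
12 [np.float64(19.19), np.float64(19.25), np.float64(19.24), np.float64(19.18), np.float64(19.21)]
15 [np.float64(16.74), np.float64(16.79), np.float64(16.76), np.float64(16.72), np.float64(16.73)]
18 [np.float64(17.34), np.float64(17.36), np.float64(17.35), np.float64(17.31), np.float64(17.36)]
19.5 [np.float64(18.8), np.float64(18.98), np.float64(18.97), np.float64(18.95), np.float64(18.86)]
21 [np.float64(21.24), np.float64(21.51), np.float64(21.49), np.float64(21.44), np.float64(21.37)]
24 [np.float64(25.91), np.float64(26.06), np.float64(26.07), np.float64(26.1), np.float64(26.1)]
27 [np.float64(29.86), np.float64(29.94), np.float64(29.97), np.float64(30.02), np.float64(30.16)]
20.3833 pos [ 0.4838 -0.384   0.142 ] free tip height mm -1.15 lateral mm [-0.1  0.1 -0. ] F [-0.77 -0.36  0.45] op 0.2781899026396505
```

```bash
python3 - <<'E'
from fit import *
s=r.get_state();p=s["tool_pos"];M=R.from_quat(s["eef_rot"]).as_matrix();g=p+[0,0,.019]
d=r.snapshot("side"); im=np.mean([r.snapshot("side")["img"].astype(float) for _ in range(4)],0)
G=im.mean(2)
for row in range(230,266,2): print(row,G[row,290:330].round().astype(int))
for th in(14,17,20,23):
    t=np.radians(th);a=-np.sin(t)*M[:,0]+[0,0,np.cos(t)];o=g-.1136*a
    h=cv2.convexHull(np.array([proj(d,x)[::-1] for x in cyl(o,o+.08*a,.0125)],np.float32))[:,0]
    mask=np.zeros(G.shape,np.uint8);cv2.fillConvexPoly(mask,h.round().astype(np.int32),1)
    print(th,[(row,np.flatnonzero(mask[row])[[0,-1]].tolist()) for row in(236,242,248,254) if mask[row].any()])
E
```

```text
230 [ 24  22  22  23  20  21  21  22  21  21  21  20  58 159 181 188 194 198
 198 198 198 198 198 198 199 199 198 198 198 199 198 198 197 198 199 199
 200 199 198 193]
232 [ 22  20  22  21  21  22  23  21  21  23  21  15  56 168 200 199 199 198
 198 198 198 199 198 198 198 199 199 199 198 198 198 199 198 199 199 194
 181 165 156 159]
234 [ 23  20  20  22  23  29  33  32  25  22  21  16  56 169 200 199 198 198
 198 198 198 198 199 199 199 198 198 198 199 199 198 197 198 199 196 179
 154 157 173 177]
236 [ 21  21  23  24  31  42  45  44  35  24  21  17  56 166 200 200 198 198
 197 197 197 198 199 199 198 198 197 198 199 198 198 198 198 198 190 167
 155 167 177 179]
238 [ 23  22  22  22  21  24  24  24  21  20  20  20  39 122 181 198 197 188
 170 160 168 187 197 199 199 197 198 198 199 199 198 199 198 198 195 181
 162 161 172 178]
240 [ 18  16  18  15  20  19  21  28  31  27  26  27  58 138 169 188 199 196
 187 170 161 176 192 197 198 198 198 199 198 199 198 198 199 198 199 198
 186 163 153 165]
242 [177 179 176 133  96  85  96 108 114 117 121 116 129 151 162 169 188 199
 199 194 179 16
[... 1543 characters left out ...]
98 198 198 195 184 164 151
 166 187 195 198]
262 [105 135 167 180 185 186 186 185 185 184 183 180 179 185 186 143 111 112
 116 120 127 134 143 150 157 162 170 180 192 198 198 199 199 198 194 182
 174 175 186 195]
264 [100 100 114 137 167 182 183 185 184 185 184 183 181 178 179 180 144 112
 110 116 121 126 134 142 150 155 152 139 133 154 167 184 197 198 199 198
 198 198 199 199]
14 [(236, [294, 302]), (242, [291, 304]), (248, [294, 306]), (254, [296, 309])]
17 [(236, [295, 303]), (242, [293, 306]), (248, [296, 309]), (254, [299, 311])]
20 [(236, [296, 304]), (242, [293, 307]), (248, [296, 310]), (254, [300, 313])]
23 [(236, [296, 305]), (242, [294, 308]), (248, [298, 312]), (254, [302, 315])]
```

```bash
python3 chk.py; python3 -c "
from h import *
print(r.finish_job())"
```

```text
20.8833 pos [ 0.4838 -0.3841  0.142 ] free tip height mm -1.15 lateral mm [-0.1  0.  -0. ] F [-0.55  0.2   0.59] op 0.27237378618260527
the job is handed in; nothing more can be done
None
```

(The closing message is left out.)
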